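# Clip, mark and release a weld coupon

## Robot

A 6-joint arm with a two-finger parallel gripper is mounted at the origin on the work surface. World frame = base frame: x ahead of the robot, y to its left, z up, the work surface at z = 0. Lengths are in mm, angles in rad, forces in N, time in s.
With the tool pointing down it reaches from about 350 to 775 mm from the base axis. Payload 7.3 kg.
Tool frame: the origin (TCP) lies midway between the tips of the shut fingers; the grasp point (between the pads) lies 19 mm behind it; x points along the fingers, z is the direction in which the jaws open and shut, and the axes are right-handed (so a half turn about x gives the same grasp; the last joint's range is limited). The gripper opens to 92 mm and grips with 3 to 60 N. Pads are 19 mm wide; open, the fingers measure 130 mm over their backs; the gripper's body (75 mm by 190 mm) begins 47 mm behind the grasp point.
Start: joints at [1.088, 0.342, 1.524, -0, 1.275, -0.146], TCP at [173.482, 495.529, 226.741] pointing down, gripper open.
Joint ranges: [-2.53, 2.53], [-0.77, 2.02], [0.04, 2.7], [-1, 4.14], [0.28, 2.66], [-3.11, 3.11]. Speed limits (rad/s): [2.57, 2.57, 3.14, 3.14, 3.14, 3.14].

## Interface

Orientations are given as [roll, pitch, yaw] about the fixed x, y, z axes, in that order (R = Rz(yaw) Ry(pitch) Rx(roll)).
In Python, from plant import monitor, optics, close_job gives the robot as it stands.
- The arm moves only by the tool send_rows, never from a script. Its argument "commands" is a list that holds one entry, the list of rows, each a list of 5 numbers: the shift along the tool's x, y, z in m, then the turn about the tool's x in degrees, then the finger opening in m, from 0 to 0.0918. A call has 1 to 10 rows; each row shifts and turns the pose as measured when the row begins, along the tool's axes as they then stand; what a row does not reach is not made up. A row lasts 1/12 s, in which the tool goes at most 41.7 mm and 7.16 degrees, less where a joint would pass 70% of its speed; a pose out of reach is approached as far as the arm can. A call with a gripper value outside its range is refused whole. The fingers move at their own pace and stop on an object; the grip force is fixed at half the most. Time passes only in rows, so rows that do not move let the fingers close. It gives the time, the measured TCP pose, the force and the opening at its end, in the units of the state.
- monitor.get_obs(): the state, without advancing time (a new reading comes with each control period).
- optics.capture(name): name is "scene" or "top" or "wrist"; returns a dict with "color" (480x640x3 uint8, blue, green, red), "camera_matrix" (3x3 intrinsics, pixels), "camera_from_world" (4x4, takes a point from world to camera coordinates); the wrist camera has in their place "T_tool_cam" (4x4, takes a point from camera to tool coordinates, whose origin is the TCP and whose axes are the tool frame's). Camera axes: x right, y down, z forward; pixel columns grow to the right and rows downward; lengths in mm; the calibration is good to about 2 mm. A picture is of the moment at which its call begins: read the wrist's pose just before it. There is no depth.
- close_job(): hands the job in, once; it reports no verdict.
The state is a dict: "time": time; "joint_positions": joint angles; "dq": joint speeds; "tau": joint torques, N m; "tool_pos": TCP position; "tcp_rot": TCP orientation; "contact_force": force on the tool from outside, world axes, zero at the start; "moment": the same for the moment, N m; "grip_width": finger opening in mm.
Only numpy, scipy, OpenCV 4.12 (cv2) and the standard library are available. Lean on these libraries where they do the work, as an engineer would, in place of code of your own. Each camera call takes 0.05 s, during which the arm holds its last target.

## Task

Swing the spring clip around its pivot screw onto the welded T coupon until its toe bears firmly on the coupon's upright web and the coupon is hard up against the back stop's jaw: lean on it for half a second so that the toe presses with about 12 N, never more than 16 N. Leave it there, press the marker plunger fully down, then swing the clip back clear of the coupon, leaving the coupon lying in its place. Move the coupon only by means of the clip, never touching it, and leave the other things on the bench alone.

Things in the scene. Friction and masses are not known exactly. Their poses are not given: they have to be found in the camera images.
- jig: grey painted jig plate 200 x 215 x 12 mm, fixed to the bench; it spans x -145 to +55 and y -125 to +90 mm about its origin, which is on its underside; z up. Two side guides (6 mm high, at x = -34.5 and +34.5) let the coupon slide along y only. A dark marker bracket, 24 mm wide (x), from 60 to 70 mm above the bench, reaches in over the back stop to y = +10.
- stop: back stop: a steel bar along the jig's x, 90 x 9 x 14 mm, fixed, origin mid-underside at jig y = +70 mm. On two screws it carries a jaw bar (60 x 10 x 12 mm) that has been set anew for every batch: the jaw's face, which the coupon's +y edge meets, stands anywhere from jig y = +29 to +51 mm, firmly. Where is not measured: feel for it through the clip.
- coupon: welded T test coupon, loose, 0.4 kg: base 60 (x) x 80 (y) x 8 mm, upright web 8 mm thick (y), x -12 to +30, 35 mm high, along x on its middle. Origin: centre of underside, 12 mm above the bench; axes as the jig's. Starts at jig x = 0, y = -16 to -20 mm, 5 to 31 mm short (-y) of the jaw; home, its +y edge touches the jaw, with the origin at y = -11 to +11 mm.
- clip (a joint): angle (rad) of the clip about its upright pivot screw, counter-clockwise from above. 0: parked, arm 75 degrees clockwise from the jig's +x. 1.31: arm along the jig's +x, toe over the coupon. With the coupon home against the jaw it stands at 1.21 to 1.41. Starts at 0 to 0.4; below 0.5 is clear of the coupon. Stays where left (friction 0.06 Nm).
- clip_arm: spring arm of the clip: steel strip 16 mm wide, 3 mm thick, 29 to 33 mm above the bench (the coupon's base is 20 mm high); origin on the pivot axis, x along the arm to the toe. A push on the post comes out at the web about 0.65 times as strong, and the spring adds its 0.9 to 1.3 N; how hard the toe bears must be felt.
- clip_toe (a point): centre of the 11 mm radius ball under the toe, 125 mm from the pivot axis; it hangs 1.5 mm below the coupon base's top, so it is pushed sideways up over the base's edge (spring 0.9 to 1.3 N; 2 to 5 N sideways), then slides on it until the toe's flat side (toe 24 mm wide, 20 mm long) meets the web and pushes the coupon home.
- clip_post (a point): middle (half-way up) of the round black thumb post on the clip arm, 10 mm diameter, 34 mm high (32.5 to 66.5 mm above the bench), 82 mm from the pivot axis; grip it or push its side.
- clip_pivot (a point): top of the pivot screw, on the clip's axis, 40 mm above the bench, at jig x = -125, y = -16 mm; head 16 mm diameter.
- marker_top (a point): centre of the top of the round black marker plunger, 18 mm diameter, 92 mm above the bench when up; over the coupon's far half, at jig x = 0, y = +20 mm. Press straight down.
- marker (a joint): how far the marker plunger is down (m): 0 up, 0.008 bottomed. Spring: 3 N to start, about 6 N at the bottom; comes back up by itself.
- brush: wire brush, 200 mm long, wooden handle, bristles up, bystander
- hammer: small hammer lying on the bench, bystander
- jar: grey jar with a steel cap, 60 mm wide, 80 mm high, bystander
- plate: bare steel plate 100 x 60 x 8 mm lying on the bench, bystander
Things that resemble listed ones, but are neither listed nor needed, are in the scene too. What is shaped like the coupon but blue or brown is not meant.

How it is judged (in metres and radians):
On the way, in this order (a step that is already met when the one before it is completed fails the run):
1. the toe of the clip presses on the coupon with more than 9 N, and the coupon is at rest, pressed against the jaw of the back stop (value of joint clip above 1.15 rad and contact force between clip_arm and coupon above 9 N and contact force between coupon and stop above 3 N and linear speed of coupon below 0.005 m/s), for 0.2 s.
2. the marker is fully down while the clip still lies on the coupon (value of joint marker above 0.0068 m and value of joint clip above 1.15 rad and contact force between clip_arm and coupon above 0.4 N), for 0.1 s.
3. the clip is swung clear again (value of joint clip below 0.5 rad), for 0.1 s.
At the end, for the whole second after the job is handed in: the clip is swung clear (below 0.5 rad), the marker is up again (within 2 mm), and the coupon lies flat and at rest where it was pushed (not drawn back below jig y = -13 mm) (value of joint clip below 0.5 rad and value of joint marker below 0.002 m and angle between coupon's own z axis and vertical below 0.05 rad and linear speed of coupon below 0.01 m/s and y of coupon in the frame of jig above -0.013 m); the robot touches nothing.
It fails at once if the clip presses on the coupon with more than 16 N (contact force between clip_arm and coupon above 16 N).
It fails at once if the gripper touches the coupon (contact force between any of the fingers, the arm and coupon above 0.5 N).
It fails at once if the brush, hammer, jar or bare plate is moved more than 15 mm (distance of any of brush, hammer, jar, plate from where it was at the start of the episode above 0.015 m).
It also fails if it takes over 58 s, if anything falls off the work surface, if the arm or the gripper's body presses on something with over 40 N, if the wrist force passes 120 N, or if a joint passes its speed limit or range.

## Working session

There is one attempt and no reset: what is moved stays moved. The work goes in short steps, Python scripts to look and compute and a tool call to move; the robot and the scene stay as the last step left them, time stands still between calls to the robot, and variables do not carry over. Pictures are saved under pics/ and viewed, and the job is handed in when it is done.

Besides the shell and the picture viewer there is one more tool, called by a JSON object that holds its "method" and its "body", one argument or row to a line. send_rows: Moves the arm, as the interface text tells. Its arguments: {"type":"object","properties":{"commands":{"type":"array","items":{"type":"array","items":{"type":"array","items":{"type":"number"}}}}},"required":["commands"]}

```bash
ls; mkdir -p pics; cat > h.py <<'E'
import numpy as np, cv2
from plant import monitor, optics
from scipy.spatial.transform import Rotation as R
def ray_plane(K,T,uv,z):
    Ri=T[:3,:3].T; c=-Ri@T[:3,3]
    d=Ri@np.linalg.inv(K)@np.array([uv[0],uv[1],1.0])
    return c+d*(z-c[2])/d[2]
def proj(K,T,p):
    q=K@(T[:3,:3]@np.asarray(p,float)+T[:3,3]); return q[:2]/q[2]
E
python3 - <<'E'
from h import *
o=monitor.get_obs(); print(o)
for n in ("scene","top"):
    c=optics.capture(n); cv2.imwrite(f"pics/{n}0.png",c["color"]); np.savez(f"{n}.npz",K=c["camera_matrix"],T=c["camera_from_world"])
    print(n,np.array(c["camera_matrix"]),np.array(c["camera_from_world"]))
E
```

```text
pics
{'time': 0.0, 'joint_positions': array([ 1.08798910e+00,  3.42736195e-01,  1.52506309e+00,  7.05783359e-06,
        1.27536886e+00, -1.46032517e-01]), 'dq': array([0.00081882, 0.00201344, 0.00150642, 0.00207451, 0.0001505 ,
       0.00029163]), 'tau': array([-3.40790311e-04, -4.31248677e+01, -2.44213682e+01,  7.17396406e-02,
        5.61807049e-02, -1.29413747e-04]), 'tool_pos': array([173.27970337, 495.13526268, 226.02188478]), 'tcp_rot': array([ 2.99127653,  1.56922082, -2.05788921]), 'contact_force': array([0.3145656 , 0.26004935, 0.51427732]), 'moment': array([ 0.00201839, -0.00630007, -0.0379489 ]), 'grip_width': 91.92931448283154}
scene [[507.58973305   0.         324.13228756]
 [  0.         507.58973305 244.31940738]
 [  0.           0.           1.        ]] [[-6.66674809e-01  7.45155128e-01 -1.69862654e-02  4.24262271e+02]
 [ 4.07235409e-01  3.45068447e-01 -8.45628221e-01 -1.33806055e+02]
 [-6.24262782e-01 -5.70676442e-01 -5.33501994e-01  1.50246648e+03]
 [ 0.00000000e+00  0.00000000e+00  0.00000000e+00  1.00000000e+00]]
top [[555.423165     0.         324.51735924]
 [  0.         555.423165   242.33022356]
 [  0.           0.           1.        ]] [[ 2.44983501e-02 -9.99588663e-01 -1.49109566e-02 -3.70329132e+01]
 [-9.97044694e-01 -2.33442040e-02 -7.31910310e-02  5.97071552e+02]
 [ 7.28128404e-02  1.66599497e-02 -9.97206466e-01  1.47013836e+03]
 [ 0.00000000e+00  0.00000000e+00  0.00000000e+00  1.00000000e+00]]
```

View pics/scene0.png

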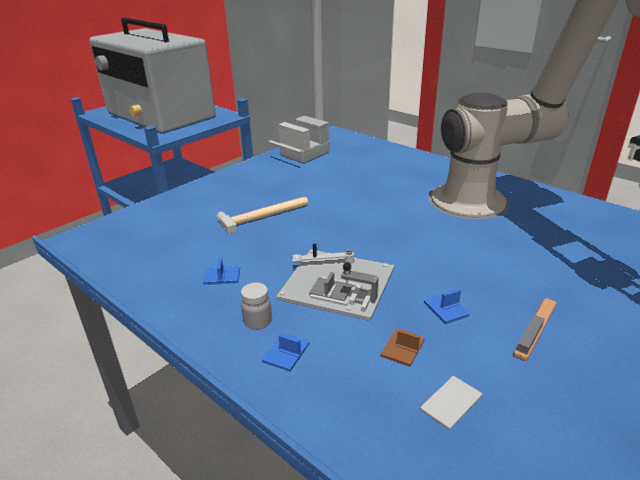

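View pics/top0.png

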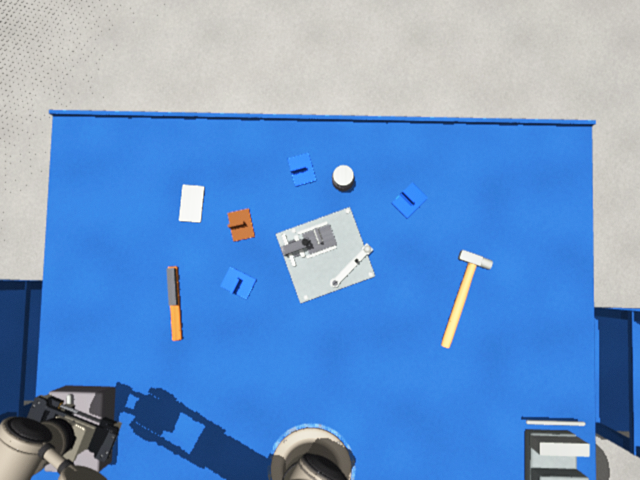

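Both pictures show the jig in the middle of the bench, around (325,255) in top. I'll zoom in there.

```bash
python3 - <<'E'
from h import *
t=cv2.imread("pics/top0.png"); cv2.imwrite("pics/topz.png",cv2.resize(t[195:315,260:400],None,fx=5,fy=5,interpolation=cv2.INTER_CUBIC))
s=cv2.imread("pics/scene0.png"); cv2.imwrite("pics/scz.png",cv2.resize(s[235:325,270:405],None,fx=5.8,fy=5.8,interpolation=cv2.INTER_CUBIC))
# jig plate mask
hsv=cv2.cvtColor(t,cv2.COLOR_BGR2HSV)
m=((hsv[...,1]<90)).astype(np.uint8)*255
z=np.zeros_like(m); z[195:315,260:400]=m[195:315,260:400]
cs,_=cv2.findContours(z,cv2.RETR_EXTERNAL,cv2.CHAIN_APPROX_NONE)
c=max(cs,key=cv2.contourArea); 
d=np.load("top.npz"); w=np.array([ray_plane(d["K"],d["T"],p[0],12)[:2] for p in c],np.float32)
r=cv2.minAreaRect(w); print(r, cv2.boxPoints(r)); print(cv2.boxPoints(cv2.minAreaRect(c)))
E
```

```text
((568.8234252929688, -32.61598205566406), (200.29022216796875, 233.1878662109375), 21.309574127197266) [[ 433.15414    39.61306 ]
 [ 517.89624  -177.63187 ]
 [ 704.4927   -104.845024]
 [ 619.7506    112.3999  ]]
[[274.72577 233.41835]
 [356.08203 203.99161]
 [381.28937 273.68256]
 [299.9331  303.10928]]
```

View pics/topz.png

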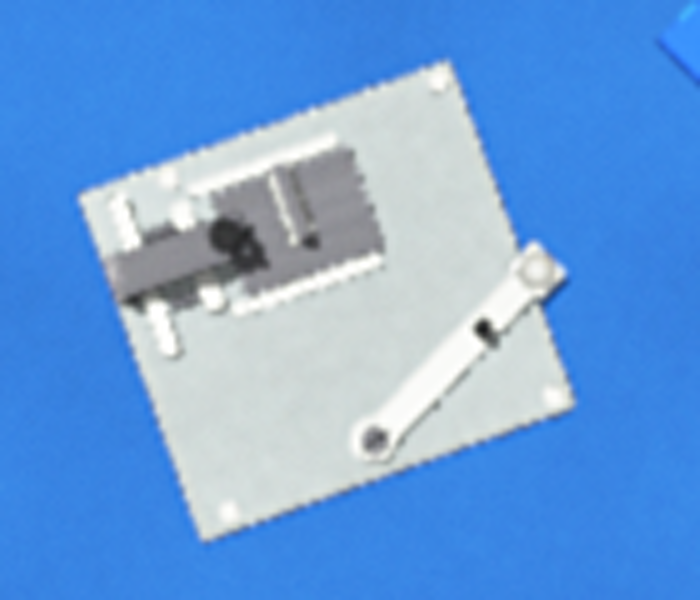

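View pics/scz.png

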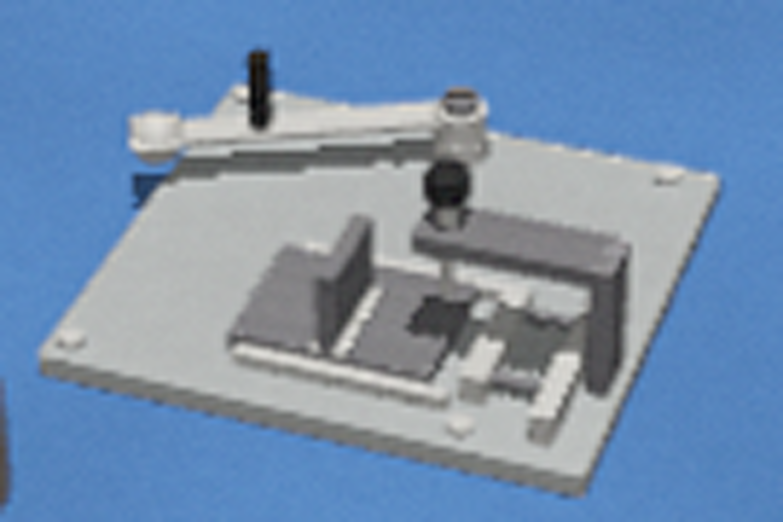

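```bash
cat >> h.py <<'E'
dt=np.load("top.npz"); ds=np.load("scene.npz")
def tri(ut,us):
    A=[];b=[]
    for d,uv in((dt,ut),(ds,us)):
        T=d["T"];Rt=T[:3,:3];c=-Rt.T@T[:3,3];r=Rt.T@np.linalg.inv(d["K"])@np.array([*uv,1.]);r/=np.linalg.norm(r)
        P=np.eye(3)-np.outer(r,r);A.append(P);b.append(P@c)
    A=np.vstack(A);b=np.hstack(b);x=np.linalg.lstsq(A,b,rcond=None)[0];return x,np.linalg.norm(A@x-b)
E
python3 - <<'E'
from h import *
zt=lambda U,V:((U+.5)/5-.5+260,(V+.5)/5-.5+195)
zs=lambda U,V:((U+.5)/5.8-.5+270,(V+.5)/5.8-.5+235)
L=np.array([[55,90],[55,-125],[-145,-125],[-145,90]],float)
W=np.array([ray_plane(dt["K"],dt["T"],zt(*p),12)[:2] for p in[(82,197),(447,62),(577,403),(205,540)]])
print(W)
Lc=L-L.mean(0);Wc=W-W.mean(0)
th=np.arctan2((Lc[:,0]*Wc[:,1]-Lc[:,1]*Wc[:,0]).sum(),(Lc*Wc).sum())
Rm=np.array([[np.cos(th),-np.sin(th)],[np.sin(th),np.cos(th)]]);t=W.mean(0)-Rm@L.mean(0)
print("th",th,"t",t,"res",W-(L@Rm.T+t))
# scene check corners: near-left(40,365)?=(55,-125), right-top(720,180)=(-145,90), bottom(583,492)=(55,90)
for p,l in(((42,358),(55,-125)),((720,180),(-145,90)),((583,480),(55,90))):
    w=ray_plane(ds["K"],ds["T"],zs(*p),12)[:2]; print("scene corner",w,"vs",Rm@np.array(l)+t)
inv=lambda w:Rm.T@(np.asarray(w)[:2]-t)
print("pivot top",inv(ray_plane(dt["K"],dt["T"],zt(375,440),40)),"scene",inv(ray_plane(ds["K"],ds["T"],zs(460,97),40)))
print("post top", inv(ray_plane(dt["K"],dt["T"],zt(487,326),66.5)),"scene",inv(ray_plane(ds["K"],ds["T"],zs(258,53),66.5)))
print("marker top",inv(ray_plane(dt["K"],dt["T"],zt(230,237),92)),"scene",inv(ray_plane(ds["K"],ds["T"],zs(446,180),92)))
print("toe",inv(ray_plane(dt["K"],dt["T"],zt(538,268),34)),"scene",inv(ray_plane(ds["K"],ds["T"],zs(155,122),34)))
E
```

```text
[[ 618.03688843  109.43857373]
 [ 696.15931849  -86.63858643]
 [ 513.10688724 -160.39425538]
 [ 434.86748186   37.63875315]]
th 0.37798095511592433 t [600.9078859    7.88283655] res [[-0.77461515 -2.38876953]
 [-1.99679539  1.35757448]
 [ 0.83310281  1.41084534]
 [ 1.93830773 -0.37965029]]
scene corner [700.08303621 -80.96672237] vs [698.15611388 -87.99616091]
scene corner [439.37073161  44.1687088 ] vs [432.92917413  38.01840344]
scene corner [623.5449001  115.31072672] vs [618.81150358 111.82734326]
pivot top [-124.71542049  -15.15537786] scene [-120.79509844  -12.6669049 ]
post top [-89.47214188 -90.13617965] scene [-86.84854308 -87.11351629]
marker top [-1.79362933 18.6425067 ] scene [ 9.22072726 23.29662072]
toe [ -69.18706207 -128.14960721] scene [ -72.06104168 -127.37333752]
```

```bash
python3 - <<'E'
from h import *
o=monitor.get_obs(); M=R.from_euler('xyz',o["tcp_rot"]).as_matrix(); print(M.round(3))
c=optics.capture("wrist"); print(np.array(c["T_tool_cam"]).round(3),c["camera_matrix"])
t=np.array([600.9,7.9]); 
d=np.array([560,-20,230])-o["tool_pos"]; print("to jig mid: tool shift",M.T@d)
cv2.imwrite("pics/w0.png",c["color"])
E
```

```text
[[-0.001 -0.944  0.33 ]
 [-0.001  0.33   0.944]
 [-1.     0.    -0.001]]
[[ 1.00000e-03 -3.02000e-01  9.53000e-01 -1.56934e+02]
 [-0.00000e+00 -9.53000e-01 -3.02000e-01  8.23820e+01]
 [ 1.00000e+00  0.00000e+00 -1.00000e-03 -4.16000e-01]
 [ 0.00000e+00  0.00000e+00  0.00000e+00  1.00000e+00]] [[365.22466705   0.         317.50454411]
 [  0.         365.22466705 249.2805524 ]
 [  0.           0.           1.        ]]
to jig mid: tool shift [  -3.49401124 -535.21118622 -358.45994944]
```

{"method": "send_rows", "body": {
  "commands": [
    [[0,-0.0325,-0.023,0,0.05],[0,-0.0325,-0.023,0,0.05],[0,-0.0325,-0.023,0,0.03],[0,-0.0325,-0.023,0,0.03],[0,-0.0325,-0.023,0,0.03],[0,-0.0325,-0.023,0,0.03],[0,-0.0325,-0.023,0,0.03],[0,-0.0325,-0.023,0,0.03],[0,-0.0325,-0.023,0,0.03],[0,-0.0325,-0.023,0,0.03]]
  ]
}}

```text
time: 0.98
tool_pos: [408.2, 163.1, 223.4]
tcp_rot: [1.999, 1.567, -3.036]
contact_force: [0.4, 1.2, 0.3]
grip_width: 32.0
```

```bash
python3 - <<'E'
from h import *
o=monitor.get_obs(); M=R.from_euler('xyz',o["tcp_rot"]).as_matrix(); print(o["time"],o["tool_pos"],M.round(3))
print(M.T@(np.array([540,-20,230])-o["tool_pos"]))
E
```

```text
0.9833 [408.17827501 163.11695333 223.42585588] [[-0.003 -0.949  0.316]
 [-0.     0.316  0.949]
 [-1.     0.003 -0.001]]
[  -6.94909339 -182.95297014 -132.03001918]
```

{"method": "send_rows", "body": {
  "commands": [
    [[-0.001,-0.033,-0.024,0,0.03],[-0.001,-0.033,-0.024,0,0.03],[-0.001,-0.033,-0.024,0,0.03],[-0.001,-0.033,-0.024,0,0.03],[-0.001,-0.033,-0.024,0,0.03],[0,-0.018,-0.012,0,0.03],[0,0,0,0,0.03],[0,0,0,0,0.03]]
  ]
}}

```text
time: 1.65
tool_pos: [543.6, -34.0, 225.6]
tcp_rot: [2.125, 1.566, -2.919]
contact_force: [0.2, -0.1, -1.1]
grip_width: 29.9
```

```bash
cat >> h.py <<'E'
def wristT(o,c):
    M=np.eye(4);M[:3,:3]=R.from_euler('xyz',o["tcp_rot"]).as_matrix();M[:3,3]=o["tool_pos"]
    return np.linalg.inv(M@np.array(c["T_tool_cam"]))
E
python3 - <<'E'
from h import *
o=monitor.get_obs(); c=optics.capture("wrist"); T=wristT(o,c); np.savez("w1.npz",K=c["camera_matrix"],T=T)
print(o["time"],o["tool_pos"],o["joint_positions"],o["contact_force"])
cv2.imwrite("pics/w1.png",c["color"])
E
```

```text
1.65 [543.59442046 -34.04608099 225.55961784] [-0.20202555  0.38190219  1.46719574 -0.00221782  1.29722093 -1.44028759] [ 0.20313409 -0.10847481 -1.0595751 ]
```

View pics/w1.png

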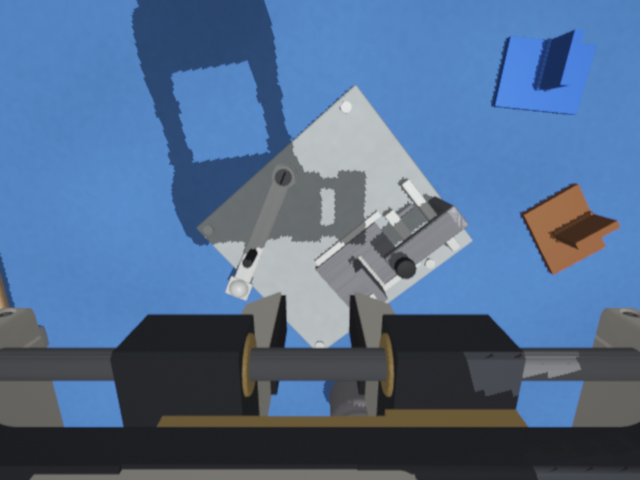

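```bash
python3 - <<'E'
from h import *
t=cv2.imread("pics/w1.png"); cv2.imwrite("pics/w1z.png",cv2.resize(t[75:275,190:480],None,fx=2.75,fy=2.75,interpolation=cv2.INTER_CUBIC))
E
```

```text
(no output)
```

View pics/w1z.png

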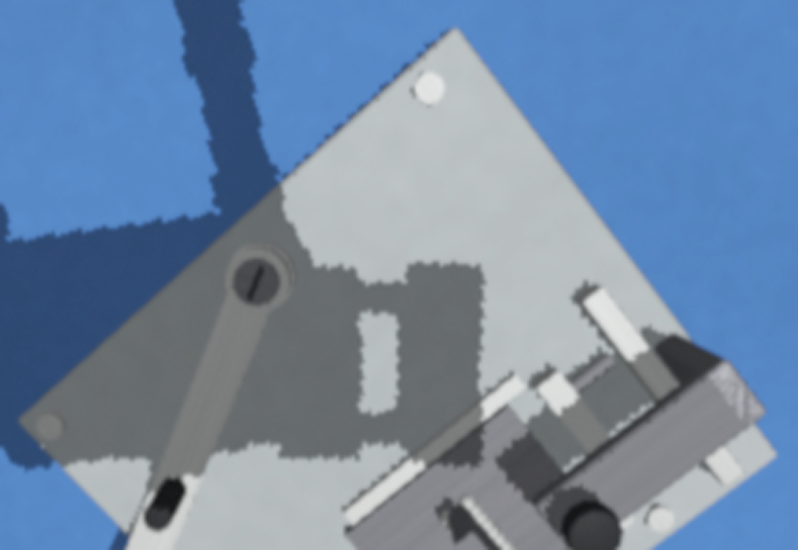

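```bash
python3 - <<'E'
from h import *
d=np.load("w1.npz");K,T=d["K"],d["T"]
z=lambda U,V:((U+.5)/2.75-.5+190,(V+.5)/2.75-.5+75)
L=np.array([[-145,90],[-145,-125],[55,90]],float)
W=np.array([ray_plane(K,T,z(*p),12)[:2] for p in[(457,28),(22,422),(777,455)]])
Lc=L-L.mean(0);Wc=W-W.mean(0)
th=np.arctan2((Lc[:,0]*Wc[:,1]-Lc[:,1]*Wc[:,0]).sum(),(Lc*Wc).sum())
Rm=np.array([[np.cos(th),-np.sin(th)],[np.sin(th),np.cos(th)]]);t=W.mean(0)-Rm@L.mean(0)
print("th",th,"t",t,"res",W-(L@Rm.T+t))
inv=lambda w:Rm.T@(np.asarray(w)[:2]-t)
for n,p,h in(("pivot",(257,281),40),("posttop",(160,513),66.5),("postbot",(175,488),33),("marker",(595,530),92)):
    w=ray_plane(K,T,z(*p),h)[:2]; print(n,w,"jig",inv(w),"dpiv",np.linalg.norm(inv(w)-[-125,-16]))
E
```

```text
th 0.37285611581545536 t [601.82261327   9.25154413] res [[ 1.13411074 -0.50056406]
 [ 0.36525468  2.55334865]
 [-1.49936542 -2.0527846 ]]
pivot [490.3129563  -50.68470818] jig [-125.6812952   -15.19769638] dpiv 1.0525465524235655
posttop [ 549.40460697 -104.86456915] jig [-90.38625454 -87.18061532] dpiv 79.15043507015356
postbot [ 551.00514683 -106.30940514] jig [-89.42200681 -89.10921719] dpiv 81.30652641405219
marker [591.37467378  27.63197627] jig [-3.03450439 20.92346788] dpiv 127.43203914003809
```

```bash
cat > go.py <<'E'
import sys
from h import *
TH=.3755; t0=np.array([601.4,8.6]); PIV=np.array([491.0,-52.1])
o=monitor.get_obs(); M=R.from_euler('xyz',o["tcp_rot"]).as_matrix(); p=o["tool_pos"]
print("t",round(o["time"],2),"tcp",p.round(2),"F",o["contact_force"].round(2),"Ftool",(M.T@o["contact_force"]).round(2),"w",round(o["grip_width"],1),"j6",round(o["joint_positions"][5],2))
za=np.degrees(np.arctan2(M[1,2],M[0,2])); print("z-axis dir deg",za.round(2),"tilt x",M[:,0].round(4))
r=p[:2]-PIV; print("rad from pivot",np.linalg.norm(r).round(2),"arm ang world",np.degrees(np.arctan2(r[1],r[0])).round(2),"clip est",(np.arctan2(r[1],r[0])-TH+np.radians(75)).round(4))
if len(sys.argv)>3:
    g=np.array([float(a) for a in sys.argv[1:4]]); print("shift tool",(M.T@(g-p)).round(2))
E
python3 go.py 551.7 -107.2 110
```

```text
t 1.7 tcp [543.41 -33.75 225.54] F [-0.12 -0.7  -0.02] Ftool [ 0.02 -0.12 -0.71] w 30.0 j6 -1.44
z-axis dir deg 71.02 tilt x [-0.005  -0.0015 -1.    ]
rad from pivot 55.53 arm ang world 19.3 clip est 1.2703
shift tool [115.6  -32.22 -66.41]
```

{"method": "send_rows", "body": {
  "commands": [
    [[0,0,0,5.8,0.03],[0,0,0,5.8,0.03],[0,0,0,5.8,0.03],[0,0,0,5.8,0.03],[0.01,-0.018,-0.016,0,0.03],[0.01,-0.018,-0.016,0,0.03],[0.02,-0.018,-0.016,0,0.03],[0.02,0,0,0,0.03],[0.02,0,0,0,0.03],[0,0,0,0,0.03]]
  ]
}}

```text
time: 2.53
tool_pos: [543.9, -92.1, 145.5]
tcp_rot: [1.999, 1.566, 2.83]
contact_force: [-1.2, -0.6, -0.6]
grip_width: 30.1
```

```bash
python3 go.py 551.7 -107.2 42
python3 - <<'E'
from h import *
o=monitor.get_obs(); c=optics.capture("wrist"); T=wristT(o,c); np.savez("w2.npz",K=c["camera_matrix"],T=T)
cv2.imwrite("pics/w2.png",c["color"]); print(proj(c["camera_matrix"],T,[551.7,-107.2,66.5]))
E
```

```text
t 2.53 tcp [543.9  -92.13 145.47] F [-1.19 -0.59 -0.64] Ftool [ 0.64  0.48 -1.24] w 30.1 j6 -1.14
z-axis dir deg 47.64 tilt x [-0.0047  0.0015 -1.    ]
rad from pivot 66.34 arm ang world -37.11 clip est 0.2857
shift tool [103.41 -16.39  -5.67]
[310.35437833 281.60761313]
```

View pics/w2.png

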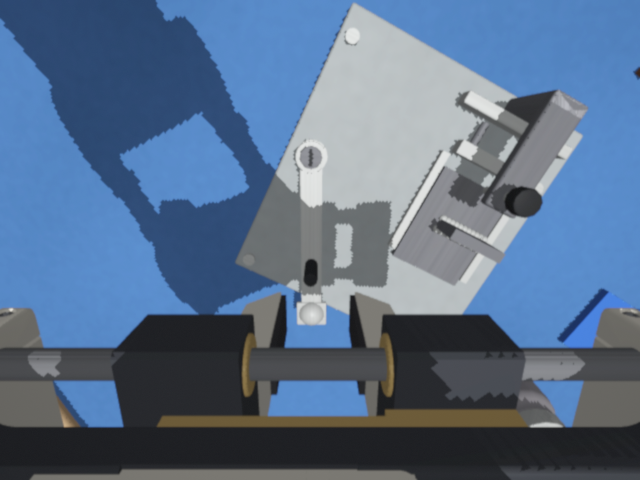

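Post top at (310,280), predicted (310,281.6), so the fix is good. I'll go down over the post.

{"method": "send_rows", "body": {
  "commands": [
    [[0.005,-0.0165,-0.006,0,0.03],[0.015,0,0,0,0.03],[0.02,0,0,0,0.03],[0.01,0,0,0,0.03],[0,0,0,0,0.03]]
  ]
}}

```text
time: 3.0
tool_pos: [558.1, -107.1, 103.1]
tcp_rot: [-1.138, 1.561, -0.3]
contact_force: [-0.2, 0.1, -0.7]
grip_width: 29.7
```

```bash
python3 go.py 551.7 -107.2 42

```

```text
t 3.0 tcp [ 558.08 -107.08  103.11] F [-0.23  0.11 -0.73] Ftool [ 0.73  0.25 -0.08] w 29.7 j6 -1.16
z-axis dir deg 48.04 tilt x [ 0.0093 -0.0029 -1.    ]
rad from pivot 86.73 arm ang world -39.34 clip est 0.2469
shift tool [61.05  5.2  -4.6 ]
```

{"method": "send_rows", "body": {
  "commands": [
    [[0.005,0.005,-0.0045,0,0.03],[0.01,0,0,0,0.03],[0,0,0,0,0.03],[0,0,0,0,0.03]]
  ]
}}

```text
time: 3.33
tool_pos: [552.7, -107.3, 90.0]
tcp_rot: [-1.15, 1.556, -0.31]
contact_force: [-0.0, 0.7, -0.6]
grip_width: 29.7
```

```bash
python3 go.py 551.7 -107.2 42

```

```text
t 3.33 tcp [ 552.69 -107.32   89.97] F [-0.02  0.67 -0.62] Ftool [0.62 0.47 0.48] w 29.7 j6 -1.17
z-axis dir deg 48.12 tilt x [ 0.0136 -0.0044 -0.9999]
rad from pivot 82.8 arm ang world -41.83 clip est 0.2034
shift tool [47.96  1.45 -0.86]
```

{"method": "send_rows", "body": {
  "commands": [
    [[0.015,0.001,-0.001,0,0.03],[0.015,0,0,0,0.03],[0.014,0,0,0,0.03],[0,0,0,0,0.03],[0,0,0,0,0.03]]
  ]
}}

```text
time: 3.75
tool_pos: [554.4, -108.4, 48.2]
tcp_rot: [-1.156, 1.549, -0.316]
contact_force: [0.5, -0.4, -0.2]
grip_width: 29.8
```

```bash
python3 go.py 551.7 -107.2 42

```

```text
t 3.75 tcp [ 554.41 -108.38   48.22] F [ 0.47 -0.35 -0.23] Ftool [ 0.24 -0.58  0.05] w 29.8 j6 -1.17
z-axis dir deg 48.14 tilt x [ 0.0203 -0.0067 -0.9998]
rad from pivot 84.78 arm ang world -41.59 clip est 0.2077
shift tool [ 6.16  2.93 -0.99]
```

{"method": "send_rows", "body": {
  "commands": [
    [[0.004,0.003,-0.001,0,0.013],[0,0,0,0,0.013],[0,0,0,0,0.013],[0,0,0,0,0.013],[0,0,0,0,0.013]]
  ]
}}

```text
time: 4.17
tool_pos: [553.0, -107.5, 47.2]
tcp_rot: [-1.157, 1.545, -0.317]
contact_force: [0.4, -0.6, 0.5]
grip_width: 13.1
```

```bash
python3 go.py 551.7 -107.2 42

```

```text
t 4.17 tcp [ 553.01 -107.46   47.23] F [ 0.38 -0.56  0.52] Ftool [-0.51 -0.67 -0.16] w 13.1 j6 -1.17
z-axis dir deg 48.15 tilt x [ 0.0249 -0.0082 -0.9997]
rad from pivot 83.13 arm ang world -41.76 clip est 0.2047
shift tool [ 5.19  1.28 -0.73]
```

{"method": "send_rows", "body": {
  "commands": [
    [[0.001,0.001,0.0065,-4.5,0.013],[0.001,0.0004,0.0065,-4.5,0.013],[0.001,0.0004,0.0065,-4.5,0.013],[0.001,0.0004,0.0065,-4.5,0.013],[0,0,0,0,0.013]]
  ]
}}

```text
time: 4.58
tool_pos: [567.5, -85.8, 45.6]
tcp_rot: [-1.528, 1.541, -0.361]
contact_force: [-1.1, 0.4, 0.3]
grip_width: 12.9
```

```bash
python3 go.py

```

```text
t 4.58 tcp [567.48 -85.83  45.57] F [-1.08  0.44  0.34] Ftool [-0.38  1.16 -0.02] w 12.9 j6 -1.45
z-axis dir deg 66.9 tilt x [ 0.0279 -0.0105 -0.9996]
rad from pivot 83.59 arm ang world -23.8 clip est 0.5181
```

{"method": "send_rows", "body": {
  "commands": [
    [[0.001,0.0008,0.0065,-4.5,0.013],[0.001,0.0006,0.0065,-4.5,0.013],[0.001,0.0004,0.0065,-4.5,0.013],[0,0.0004,0.005,-3.5,0.013],[0,0,0,0,0.013]]
  ]
}}

```text
time: 5.0
tool_pos: [573.7, -63.2, 44.2]
tcp_rot: [-1.858, 1.537, -0.392]
contact_force: [0.1, 0.1, 0.3]
grip_width: 13.2
```

```bash
python3 go.py

```

```text
t 5.0 tcp [573.72 -63.15  44.15] F [0.13 0.1  0.27] Ftool [-0.27 -0.13  0.11] w 13.2 j6 -1.7
z-axis dir deg 83.95 tilt x [ 0.0313 -0.013  -0.9994]
rad from pivot 83.46 arm ang world -7.61 clip est 0.8006
```

{"method": "send_rows", "body": {
  "commands": [
    [[0.0005,0.0005,0.004,-2.8,0.013],[0.0005,0.0005,0.004,-2.8,0.013],[0,0.0005,0.004,-2.8,0.013],[0,0.0003,0.004,-2.8,0.013]]
  ]
}}

```text
time: 5.33
tool_pos: [573.7, -49.5, 44.2]
tcp_rot: [-2.058, 1.533, -0.407]
contact_force: [-0.1, -4.3, 0.6]
grip_width: 12.9
```

```bash
python3 go.py

```

```text
t 5.33 tcp [573.7  -49.52  44.16] F [-0.13 -4.28  0.61] Ftool [-0.55  0.46 -4.26] w 12.9 j6 -1.86
z-axis dir deg 94.58 tilt x [ 0.035  -0.0151 -0.9993]
rad from pivot 82.74 arm ang world 1.79 clip est 0.9647
```

{"method": "send_rows", "body": {
  "commands": [
    [[0,0.0001,0.004,-2.8,0.013],[0,0.0001,0.003,-2.1,0.013],[0,0.0001,0.002,-1.4,0.013]]
  ]
}}

```text
time: 5.58
tool_pos: [572.7, -43.5, 45.2]
tcp_rot: [-2.221, 1.53, -0.465]
contact_force: [0.2, -1.0, -1.2]
grip_width: 13.0
```

```bash
python3 go.py

```

```text
t 5.58 tcp [572.75 -43.47  45.18] F [ 0.25 -0.96 -1.17] Ftool [ 1.2  -0.03 -0.96] w 13.0 j6 -1.95
z-axis dir deg 100.57 tilt x [ 0.0369 -0.0185 -0.9991]
rad from pivot 82.2 arm ang world 6.02 clip est 1.0386
```

{"method": "send_rows", "body": {
  "commands": [
    [[0,0,0.0015,-1,0.013],[0,0,0.0015,-1,0.013],[0,0,0.0015,-1,0.013],[0,0,0.0015,-1,0.013]]
  ]
}}

```text
time: 5.92
tool_pos: [572.1, -38.6, 45.4]
tcp_rot: [-2.285, 1.528, -0.462]
contact_force: [1.2, -1.3, -0.1]
grip_width: 12.8
```

```bash
python3 go.py

```

```text
t 5.92 tcp [572.06 -38.62  45.36] F [ 1.18 -1.32 -0.05] Ftool [ 0.12 -0.81 -1.57] w 12.8 j6 -2.01
z-axis dir deg 104.44 tilt x [ 0.0387 -0.0192 -0.9991]
rad from pivot 82.17 arm ang world 9.44 clip est 1.0983
```

{"method": "send_rows", "body": {
  "commands": [
    [[0,0,0.0012,-0.8,0.013],[0,0,0.0012,-0.8,0.013],[0,0,0.0012,-0.8,0.013],[0,0,0.0012,-0.8,0.013]]
  ]
}}

```text
time: 6.25
tool_pos: [571.1, -33.7, 45.3]
tcp_rot: [-2.34, 1.527, -0.456]
contact_force: [1.9, -1.8, -0.6]
grip_width: 13.1
```

```bash
python3 go.py

```

```text
t 6.25 tcp [571.09 -33.69  45.29] F [ 1.9  -1.8  -0.64] Ftool [ 0.75 -1.23 -2.28] w 13.1 j6 -2.06
z-axis dir deg 107.91 tilt x [ 0.0396 -0.0194 -0.999 ]
rad from pivot 82.18 arm ang world 12.95 clip est 1.1595
```

{"method": "send_rows", "body": {
  "commands": [
    [[0,0,0.0008,-0.6,0.013],[0,0,0.0008,-0.6,0.013],[0,0,0.0008,-0.6,0.013]]
  ]
}}

```text
time: 6.5
tool_pos: [570.6, -31.3, 45.3]
tcp_rot: [-2.379, 1.526, -0.46]
contact_force: [1.9, -3.9, -1.0]
grip_width: 13.2
```

```bash
python3 go.py

```

```text
t 6.5 tcp [570.55 -31.29  45.32] F [ 1.91 -3.94 -1.  ] Ftool [ 1.16 -0.42 -4.32] w 13.2 j6 -2.09
z-axis dir deg 109.94 tilt x [ 0.0403 -0.02   -0.999 ]
rad from pivot 82.23 arm ang world 14.66 clip est 1.1894
```

{"method": "send_rows", "body": {
  "commands": [
    [[0,0,0.0008,-0.5,0.013],[0,0,0.0008,-0.5,0.013]]
  ]
}}

```text
time: 6.67
tool_pos: [570.3, -30.4, 45.3]
tcp_rot: [-2.413, 1.525, -0.474]
contact_force: [1.4, -4.0, -0.5]
grip_width: 12.8
```

```bash
python3 go.py

```

```text
t 6.67 tcp [570.28 -30.37  45.35] F [ 1.44 -3.98 -0.55] Ftool [ 0.69  0.11 -4.21] w 12.8 j6 -2.11
z-axis dir deg 111.06 tilt x [ 0.0411 -0.0211 -0.9989]
rad from pivot 82.2 arm ang world 15.33 clip est 1.2011
```

{"method": "send_rows", "body": {
  "commands": [
    [[0,0,0.0008,0,0.013],[0,0,0.0008,0,0.013],[0,0,0.0008,0,0.013]]
  ]
}}

```text
time: 6.92
tool_pos: [569.9, -28.6, 45.3]
tcp_rot: [-2.415, 1.523, -0.475]
contact_force: [2.5, -4.0, -1.0]
grip_width: 12.7
```

```bash
python3 go.py

```

```text
t 6.92 tcp [569.89 -28.59  45.34] F [ 2.46 -3.99 -1.02] Ftool [ 1.21 -0.82 -4.57] w 12.7 j6 -2.1
z-axis dir deg 111.07 tilt x [ 0.0423 -0.0218 -0.9989]
rad from pivot 82.32 arm ang world 16.59 clip est 1.2231
```

{"method": "send_rows", "body": {
  "commands": [
    [[0,0,0.0008,-0.3,0.013],[0,0,0.0008,-0.3,0.013],[0,0,0.0008,-0.3,0.013]]
  ]
}}

```text
time: 7.17
tool_pos: [569.3, -26.4, 45.4]
tcp_rot: [-2.429, 1.522, -0.473]
contact_force: [2.9, -3.3, -2.2]
grip_width: 12.7
```

```bash
python3 go.py

```

```text
t 7.17 tcp [569.31 -26.39  45.36] F [ 2.89 -3.33 -2.24] Ftool [ 2.44 -1.35 -4.09] w 12.7 j6 -2.12
z-axis dir deg 112.03 tilt x [ 0.0432 -0.0221 -0.9988]
rad from pivot 82.42 arm ang world 18.18 clip est 1.2508
```

{"method": "send_rows", "body": {
  "commands": [
    [[0,-0.0002,0.0008,-0.3,0.013],[0,-0.0002,0.0008,-0.3,0.013],[0,0,0.0008,-0.3,0.013]]
  ]
}}

```text
time: 7.42
tool_pos: [568.6, -24.0, 45.3]
tcp_rot: [-2.457, 1.522, -0.483]
contact_force: [2.4, -3.8, -1.3]
grip_width: 13.0
```

```bash
python3 go.py

```

```text
t 7.42 tcp [568.57 -24.04  45.3 ] F [ 2.41 -3.85 -1.28] Ftool [ 1.47 -0.66 -4.43] w 13.0 j6 -2.13
z-axis dir deg 113.03 tilt x [ 0.0428 -0.0225 -0.9988]
rad from pivot 82.49 arm ang world 19.89 clip est 1.2806
```

{"method": "send_rows", "body": {
  "commands": [
    [[0,0,0.0008,-0.3,0.013],[0,0,0.0008,-0.3,0.013],[0,0,0.0008,-0.3,0.013]]
  ]
}}

```text
time: 7.67
tool_pos: [568.3, -23.4, 45.4]
tcp_rot: [-2.509, 1.519, -0.518]
contact_force: [2.8, -9.1, -2.8]
grip_width: 13.0
```

```bash
python3 go.py

```

```text
t 7.67 tcp [568.34 -23.44  45.4 ] F [ 2.79 -9.13 -2.77] Ftool [ 3.12  1.27 -9.35] w 13.0 j6 -2.14
z-axis dir deg 114.07 tilt x [ 0.0447 -0.0254 -0.9987]
rad from pivot 82.48 arm ang world 20.33 clip est 1.2883
```

{"method": "send_rows", "body": {
  "commands": [
    [[0,0,0.001,0,0.013]]
  ]
}}

```text
time: 7.75
tool_pos: [568.4, -23.5, 45.4]
tcp_rot: [-2.524, 1.518, -0.532]
contact_force: [3.0, -8.8, -3.0]
grip_width: 12.7
```

```bash
python3 go.py

```

```text
t 7.75 tcp [568.35 -23.45  45.4 ] F [ 3.04 -8.82 -3.04] Ftool [ 3.41  0.93 -9.15] w 12.7 j6 -2.14
z-axis dir deg 114.11 tilt x [ 0.0456 -0.0268 -0.9986]
rad from pivot 82.49 arm ang world 20.32 clip est 1.2882
```

{"method": "send_rows", "body": {
  "commands": [
    [[0,0,0.0016,0,0.013]]
  ]
}}

```text
time: 7.83
tool_pos: [568.3, -23.2, 45.5]
tcp_rot: [-2.542, 1.516, -0.549]
contact_force: [3.3, -11.5, -2.7]
grip_width: 12.6
```

```bash
python3 go.py

```

```text
t 7.83 tcp [568.3  -23.24  45.46] F [  3.25 -11.46  -2.7 ] Ftool [  3.18   1.82 -11.65] w 12.6 j6 -2.14
z-axis dir deg 114.13 tilt x [ 0.047  -0.0287 -0.9985]
rad from pivot 82.51 arm ang world 20.47 clip est 1.2908
```

{"method": "send_rows", "body": {
  "commands": [
    [[0,0,0.0022,0,0.013],[0,0,0.0022,0,0.013]]
  ]
}}

```text
time: 8.0
tool_pos: [568.2, -23.0, 45.8]
tcp_rot: [-2.591, 1.51, -0.597]
contact_force: [3.2, -13.9, -3.4]
grip_width: 12.8
```

```bash
python3 go.py

```

```text
t 8.0 tcp [568.16 -23.01  45.75] F [  3.22 -13.85  -3.36] Ftool [  3.99   2.87 -13.76] w 12.8 j6 -2.13
z-axis dir deg 114.2 tilt x [ 0.0507 -0.0344 -0.9981]
rad from pivot 82.46 arm ang world 20.66 clip est 1.294
```

{"method": "send_rows", "body": {
  "commands": [
    [[0.0002,0,0.003,0,0.013],[0.0002,0,0.003,0,0.013]]
  ]
}}

```text
time: 8.17
tool_pos: [568.1, -22.8, 46.0]
tcp_rot: [-2.64, 1.501, -0.645]
contact_force: [3.6, -17.9, -2.6]
grip_width: 13.4
```

```bash
python3 go.py

```

```text
t 8.17 tcp [568.09 -22.8   45.95] F [  3.58 -17.95  -2.64] Ftool [  3.59   4.23 -17.64] w 13.4 j6 -2.12
z-axis dir deg 114.25 tilt x [ 0.056  -0.0421 -0.9975]
rad from pivot 82.47 arm ang world 20.81 clip est 1.2967
```

{"method": "send_rows", "body": {
  "commands": [
    [[0.0002,0,0.003,0,0.013],[0.0002,0,0.003,0,0.013],[0.0002,0,0.003,0,0.013]]
  ]
}}

```text
time: 8.42
tool_pos: [568.1, -22.9, 46.2]
tcp_rot: [-2.695, 1.487, -0.699]
contact_force: [4.4, -17.3, -2.4]
grip_width: 12.9
```

```bash
python3 go.py

```

```text
t 8.42 tcp [568.05 -22.95  46.16] F [  4.41 -17.27  -2.43] Ftool [  3.63   3.22 -17.32] w 12.9 j6 -2.11
z-axis dir deg 114.29 tilt x [ 0.064  -0.0538 -0.9965]
rad from pivot 82.39 arm ang world 20.72 clip est 1.2952
```

{"method": "send_rows", "body": {
  "commands": [
    [[0.0002,0,0.003,0,0.013],[0.0002,0,0.003,0,0.013],[0.0002,0,0.003,0,0.013]]
  ]
}}

```text
time: 8.67
tool_pos: [568.1, -23.1, 46.2]
tcp_rot: [-2.731, 1.474, -0.734]
contact_force: [4.0, -17.0, -3.5]
grip_width: 12.6
```

```bash
python3 go.py

```

```text
t 8.67 tcp [568.11 -23.08  46.23] F [  3.97 -17.01  -3.53] Ftool [  4.91   3.58 -16.75] w 12.6 j6 -2.09
z-axis dir deg 114.31 tilt x [ 0.0721 -0.0651 -0.9953]
rad from pivot 82.39 arm ang world 20.62 clip est 1.2935
```

{"method": "send_rows", "body": {
  "commands": [
    [[0.0002,0,0.0034,0,0.013],[0.0002,0,0.0034,0,0.013],[0.0002,0,0.0034,0,0.013]]
  ]
}}

```text
time: 8.92
tool_pos: [568.1, -23.1, 46.4]
tcp_rot: [-2.763, 1.458, -0.765]
contact_force: [4.8, -18.9, -2.5]
grip_width: 13.0
```

```bash
python3 go.py

```

```text
t 8.92 tcp [568.12 -23.06  46.42] F [  4.84 -18.91  -2.53] Ftool [  4.37   3.58 -18.86] w 13.0 j6 -2.07
z-axis dir deg 114.35 tilt x [ 0.0809 -0.0777 -0.9937]
rad from pivot 82.4 arm ang world 20.63 clip est 1.2936
```

{"method": "send_rows", "body": {
  "commands": [
    [[0,0,0,0,0.03],[0,0,0,0,0.03],[0,0,0,0,0.03],[0,0,0,0,0.03]]
  ]
}}

```text
time: 9.25
tool_pos: [566.4, -22.9, 46.0]
tcp_rot: [-2.777, 1.462, -0.78]
contact_force: [-0.1, -0.2, 0.5]
grip_width: 29.3
```

```bash
python3 go.py

```

```text
t 9.25 tcp [566.38 -22.89  46.01] F [-0.06 -0.19  0.5 ] Ftool [-0.49  0.11 -0.2 ] w 29.3 j6 -2.07
z-axis dir deg 114.3 tilt x [ 0.0772 -0.0764 -0.9941]
rad from pivot 80.84 arm ang world 21.18 clip est 1.3032
```

{"method": "send_rows", "body": {
  "commands": [
    [[-0.012,0,-0.001,0,0.03],[-0.015,0,0,0,0.03],[-0.02,0,0,0,0.03],[-0.03,0,0,0,0.0],[-0.01,0,0,0,0.0],[0,0,0,0,0.0]]
  ]
}}

```text
time: 9.75
tool_pos: [555.5, -11.8, 133.1]
tcp_rot: [-2.82, 1.475, -0.82]
contact_force: [-0.1, -0.8, 0.4]
grip_width: 14.3
```

```bash
python3 go.py 593.1 26.8 110
python3 - <<'E'
from h import *
o=monitor.get_obs(); c=optics.capture("wrist"); T=wristT(o,c); np.savez("w3.npz",K=c["camera_matrix"],T=T)
cv2.imwrite("pics/w3.png",c["color"]); print(proj(c["camera_matrix"],T,[593.1,26.8,92]),T)
E
```

```text
t 9.75 tcp [555.53 -11.83 133.14] F [-0.1  -0.82  0.43] Ftool [-0.37  0.42 -0.74] w 14.3 j6 -2.09
z-axis dir deg 114.54 tilt x [ 0.0656 -0.0703 -0.9954]
rad from pivot 76.07 arm ang world 31.97 clip est 1.4914
shift tool [ 22.78 -49.54  21.57]
[354.83938328 354.83725557] [[-4.13275851e-01  9.05854006e-01 -9.29063540e-02  2.52697185e+02]
 [ 8.46097406e-01  4.19712450e-01  3.28573642e-01 -4.77385271e+02]
 [ 3.36633704e-01  5.71837265e-02 -9.39897745e-01  1.13335774e+02]
 [ 0.00000000e+00  0.00000000e+00  0.00000000e+00  1.00000000e+00]]
```

View pics/w3.png

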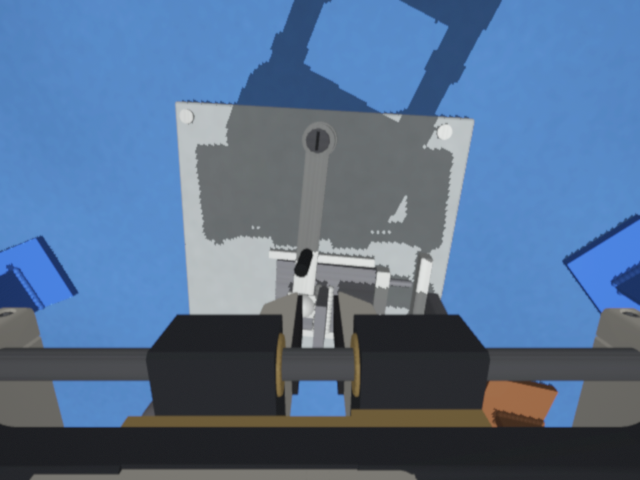

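The clip arm still lies across the coupon (post at about (304,262), toe about (308,305)) and the jaw is at about (383,283). The marker is hidden behind the gripper.

```bash
python3 - <<'E'
from h import *
d=np.load("w3.npz")
Rm=np.array([[np.cos(.3755),-np.sin(.3755)],[np.sin(.3755),np.cos(.3755)]]);t=np.array([601.4,8.6])
for n,uv,z,exp in(("pivot",(318,140),40,(-125,-16)),("cornerA",(471,119),12,(-145,90)),("cornerB",(178,102),12,(-145,-125))):
    print(n,ray_plane(d["K"],d["T"],uv,z)[:2],"model",Rm@np.array(exp)+t)
E
```

```text
pivot [489.90631644 -50.9927249 ] model [490.97725763 -52.12740705]
cornerA [435.37387036  37.23634871] model [433.49657011  39.15222136]
cornerB [ 510.82984077 -156.44737946] model [ 512.34518358 -160.86751805]
```

{"method": "send_rows", "body": {
  "commands": [
    [[0.003,-0.0165,0.0072,0,0.0],[0.003,-0.0165,0.0072,0,0.0],[0.002,-0.0165,0.0072,0,0.0],[0,0,0,0,0.0],[0,0,0,0,0.0]]
  ]
}}

```text
time: 10.22
tool_pos: [589.8, 30.7, 118.5]
tcp_rot: [-2.878, 1.482, -0.877]
contact_force: [-0.2, -1.0, -0.4]
grip_width: 0.7
```

```bash
python3 go.py 593.1 26.8 95; python3 - <<'E'
from h import *
o=monitor.get_obs(); c=optics.capture("top"); cv2.imwrite("pics/t4.png",cv2.resize(c["color"][195:315,260:400],None,fx=4,fy=4))
c=optics.capture("scene"); cv2.imwrite("pics/s4.png",cv2.resize(c["color"][200:330,260:420],None,fx=4,fy=4))
E
```

```text
t 10.22 tcp [589.8   30.69 118.52] F [-0.21 -1.   -0.43] Ftool [ 0.48  0.62 -0.78] w 0.7 j6 -2.0
z-axis dir deg 114.61 tilt x [ 0.057  -0.0685 -0.996 ]
rad from pivot 128.9 arm ang world 39.96 clip est 1.6309
shift tool [23.88 -0.82 -2.86]
```

View pics/s4.png

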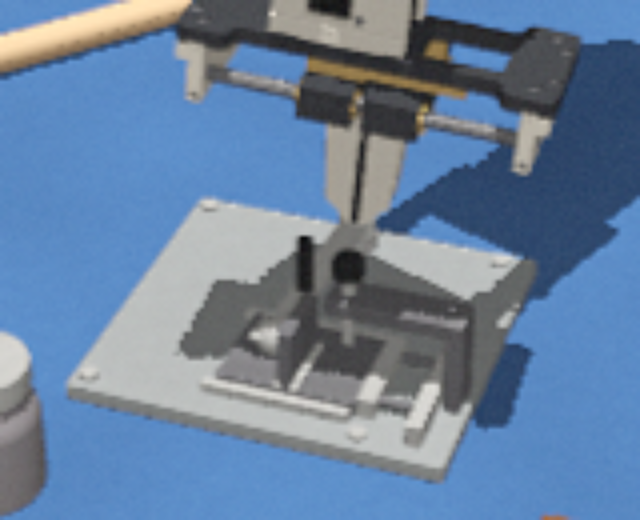

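```bash
python3 - <<'E'
from h import *
f=lambda p:(proj(ds["K"],ds["T"],p)-[260,200]+.5)*4
print(f([589.8,30.7,118.5]),f([593.1,26.8,92]),f([594.1,27.2,92]))
E
```

```text
[358.59020677 211.5927431 ] [348.39714944 253.76438355] [347.76752556 254.86147396]
```

View pics/t4.png

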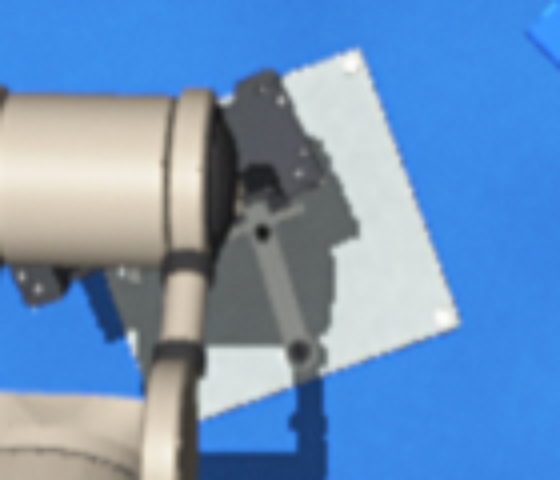

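{"method": "send_rows", "body": {
  "commands": [
    [[0.01,-0.0008,-0.0028,0,0.0],[0.008,0,0,0,0.0],[0.003,0,0,0,0.0],[0.002,0,0,0,0]]
  ]
}}

```text
time: 10.65
tool_pos: [591.4, 24.1, 93.8]
tcp_rot: [-2.89, 1.482, -0.891]
contact_force: [-0.3, -0.3, 0.3]
grip_width: 0.2
```

```bash
python3 go.py 593.1 26.8 92
```

```text
t 10.65 tcp [591.41  24.06  93.76] F [-0.27 -0.33  0.26] Ftool [-0.25  0.38 -0.21] w 0.2 j6 -2.01
z-axis dir deg 114.45 tilt x [ 0.0556 -0.0688 -0.9961]
rad from pivot 126.03 arm ang world 37.18 clip est 1.5824
shift tool [ 1.66 -2.63  1.94]
```

Now press, compensating for the drift.

{"method": "send_rows", "body": {
  "commands": [
    [[0.003,-0.002,0.002,0,0.0],[0.003,0,0,0,0.0],[0.003,0,0,0,0.0],[0.003,0,0,0,0]]
  ]
}}

```text
time: 10.98
tool_pos: [592.8, 25.5, 83.7]
tcp_rot: [-2.886, 1.482, -0.889]
contact_force: [-15.5, 0.8, 38.7]
grip_width: 0.5
```

```bash
python3 go.py 593.1 26.8 83
```

```text
t 10.98 tcp [592.82  25.54  83.68] F [-15.52   0.83  38.74] Ftool [-39.51  12.91   3.81] w 0.5 j6 -2.0
z-axis dir deg 114.37 tilt x [ 0.056 -0.069 -0.996]
rad from pivot 128.04 arm ang world 37.33 clip est 1.585
shift tool [ 0.61 -0.76  1.09]
```

{"method": "send_rows", "body": {
  "commands": [
    [[0.0008,0,0,0,0.0],[0.0008,0,0,0,0.0]]
  ]
}}

```text
time: 11.15
tool_pos: [592.6, 25.6, 84.8]
tcp_rot: [-2.88, 1.481, -0.882]
contact_force: [-3.7, -1.3, 5.9]
grip_width: 0.3
```

```bash
python3 go.py 593.1 26.8 83
```

```text
t 11.15 tcp [592.59  25.64  84.85] F [-3.69 -1.26  5.93] Ftool [-6.03  3.75 -0.14] w 0.3 j6 -2.0
z-axis dir deg 114.4 tilt x [ 0.0572 -0.0695 -0.9959]
rad from pivot 127.92 arm ang world 37.42 clip est 1.5867
shift tool [ 1.79 -0.9   1.01]
```

{"method": "send_rows", "body": {
  "commands": [
    [[0.002,0,0,0,0.0],[0.002,0,0,0,0.0],[0.002,0,0,0,0.0]]
  ]
}}

```text
time: 11.4
tool_pos: [592.7, 25.6, 84.1]
tcp_rot: [-2.863, 1.478, -0.865]
contact_force: [-7.3, 0.7, 17.2]
grip_width: 0.4
```

```bash
python3 go.py 593.1 26.8 83
```

```text
t 11.4 tcp [592.72  25.61  84.1 ] F [-7.28  0.75 17.24] Ftool [-17.66   5.87   2.14] w 0.4 j6 -2.0
z-axis dir deg 114.43 tilt x [ 0.0599 -0.0703 -0.9957]
rad from pivot 128.0 arm ang world 37.38 clip est 1.5858
shift tool [ 1.04 -0.81  1.02]
```

{"method": "send_rows", "body": {
  "commands": [
    [[-0.015,0,0,0,0.0],[-0.015,0,0,0,0.0],[-0.01,0,0,0,0.0],[0,0.018,-0.011,0,0.03],[0,0.018,-0.011,0,0.03],[0,0.018,-0.011,0,0.03],[0,0,0,0,0.03],[0,0,0,0,0.03]]
  ]
}}

```text
time: 12.07
tool_pos: [555.6, -24.3, 129.0]
tcp_rot: [-2.809, 1.473, -0.807]
contact_force: [0.2, 0.4, -0.4]
grip_width: 28.1
```

```bash
python3 go.py 568.2 -24.6 110
python3 - <<'E'
from h import *
o=monitor.get_obs(); c=optics.capture("wrist"); T=wristT(o,c); np.savez("w5.npz",K=c["camera_matrix"],T=T)
cv2.imwrite("pics/w5.png",c["color"]); print(proj(c["camera_matrix"],T,[568.2,-24.6,66.5]),proj(c["camera_matrix"],T,[593.1,26.8,92]))
E
```

```text
t 12.07 tcp [555.56 -24.32 128.98] F [ 0.21  0.4  -0.44] Ftool [ 0.42 -0.35  0.32] w 28.1 j6 -2.11
z-axis dir deg 114.57 tilt x [ 0.0674 -0.0704 -0.9952]
rad from pivot 70.28 arm ang world 23.28 clip est 1.3399
shift tool [ 19.76 -10.75  -3.74]
[318.12110784 282.16046415] [373.12365968 366.93240269]
```

View pics/w5.png

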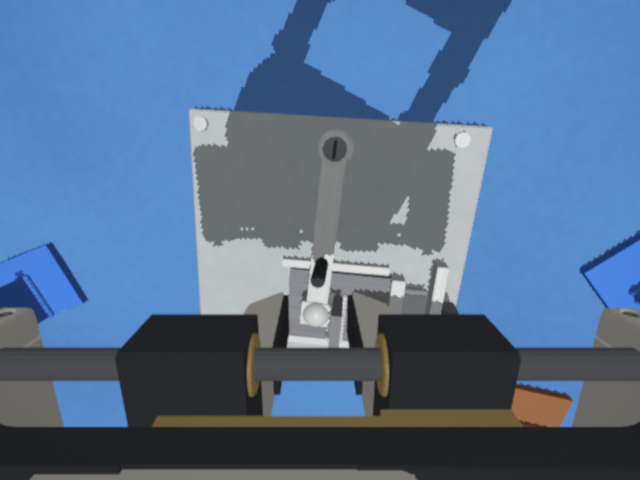

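```bash
python3 go.py 568.2 -24.6 48
```

```text
t 12.12 tcp [555.55 -24.24 128.87] F [ 0.58 -0.12  0.71] Ftool [-0.66 -0.5  -0.41] w 29.0 j6 -2.11
z-axis dir deg 114.6 tilt x [ 0.067  -0.0706 -0.9953]
rad from pivot 70.3 arm ang world 23.34 clip est 1.3409
shift tool [81.35 -8.8   1.88]
```

{"method": "send_rows", "body": {
  "commands": [
    [[0.01,-0.0065,0.001,0,0.03],[0.016,0,0,0,0.03],[0.012,0,0,0,0.03],[0,0,0,0,0.03],[0,0,0,0,0.03]]
  ]
}}

```text
time: 12.53
tool_pos: [567.7, -19.6, 87.6]
tcp_rot: [-2.788, 1.472, -0.784]
contact_force: [0.1, 0.1, 0.0]
grip_width: 30.1
```

```bash
python3 go.py 568.2 -24.6 48
```

```text
t 12.53 tcp [567.71 -19.59  87.63] F [0.09 0.09 0.05] Ftool [-0.05 -0.12  0.04] w 30.1 j6 -2.09
z-axis dir deg 114.73 tilt x [ 0.0698 -0.0696 -0.9951]
rad from pivot 83.32 arm ang world 22.97 clip est 1.3343
shift tool [39.82  3.02 -1.07]
```

{"method": "send_rows", "body": {
  "commands": [
    [[0.01,0.003,-0.001,0,0.03],[0.015,0,0,0,0.03],[0.012,0,0,0,0.03],[0,0,0,0,0.03],[0,0,0,0,0.03]]
  ]
}}

```text
time: 12.95
tool_pos: [571.2, -21.6, 50.5]
tcp_rot: [-2.765, 1.47, -0.758]
contact_force: [0.1, 0.6, 0.3]
grip_width: 30.0
```

```bash
python3 go.py 568.2 -24.6 48
```

```text
t 12.95 tcp [571.25 -21.63  50.53] F [0.14 0.62 0.27] Ftool [-0.31 -0.4   0.47] w 30.0 j6 -2.09
z-axis dir deg 114.91 tilt x [ 0.0732 -0.0693 -0.9949]
rad from pivot 85.84 arm ang world 20.79 clip est 1.2964
shift tool [ 2.5   4.11 -1.16]
```

{"method": "send_rows", "body": {
  "commands": [
    [[0.002,0.0035,-0.001,0,0.015],[0.001,0,0,0,0.015],[0,0,0,0,0.015],[0,0.0001,-0.002,1.4,0.015],[0,0.0002,-0.004,2.8,0.015],[0,0.0002,-0.004,2.8,0.015]]
  ]
}}

```text
time: 13.45
tool_pos: [573.1, -32.7, 51.3]
tcp_rot: [-2.613, 1.468, -0.733]
contact_force: [-0.6, 0.8, -0.8]
grip_width: 15.1
```

```bash
python3 go.py
```

```text
t 13.45 tcp [573.08 -32.71  51.35] F [-0.58  0.77 -0.77] Ftool [0.67 0.36 0.97] w 15.1 j6 -1.99
z-axis dir deg 107.6 tilt x [ 0.0765 -0.0689 -0.9947]
rad from pivot 84.34 arm ang world 13.29 clip est 1.1655
```

{"method": "send_rows", "body": {
  "commands": [
    [[0.001,0.001,-0.0055,4,0.015],[0.001,0.0006,-0.006,4.2,0.015],[0.001,0.0004,-0.006,4.2,0.015],[0.0005,0.0004,-0.006,4.2,0.015],[0.0005,0.0004,-0.006,4.2,0.015]]
  ]
}}

```text
time: 13.87
tool_pos: [575.3, -62.0, 51.3]
tcp_rot: [-2.207, 1.469, -0.713]
contact_force: [-1.2, 1.1, -0.8]
grip_width: 15.0
```

```bash
python3 go.py
```

```text
t 13.87 tcp [575.27 -62.05  51.29] F [-1.19  1.14 -0.83] Ftool [0.65 1.34 1.09] w 15.0 j6 -1.66
z-axis dir deg 85.45 tilt x [ 0.0772 -0.0668 -0.9948]
rad from pivot 84.86 arm ang world -6.73 clip est 0.816
```

{"method": "send_rows", "body": {
  "commands": [
    [[0.001,0.001,-0.006,4.2,0.015],[0.001,0.0008,-0.006,4.2,0.015],[0.001,0.0008,-0.006,4.2,0.015],[0.0005,0.0006,-0.006,4.2,0.015],[0.0005,0.0006,-0.006,4.2,0.015],[0,0.0004,-0.006,4.2,0.015],[0,0,-0.003,2,0.015],[0,0,0,0,0.015]]
  ]
}}

```text
time: 14.53
tool_pos: [561.4, -101.0, 52.0]
tcp_rot: [-1.655, 1.465, -0.677]
contact_force: [0.9, 0.5, -0.6]
grip_width: 14.8
```

```bash
python3 go.py
```

```text
t 14.53 tcp [ 561.37 -100.95   52.03] F [ 0.91  0.47 -0.63] Ftool [ 0.67 -0.42  0.9 ] w 14.8 j6 -1.23
z-axis dir deg 56.03 tilt x [ 0.0825 -0.0663 -0.9944]
rad from pivot 85.67 arm ang world -34.77 clip est 0.3266
```

{"method": "send_rows", "body": {
  "commands": [
    [[0,0.002,-0.004,2,0.015],[0,0,-0.003,2,0.015],[0,0,0.002,0,0.03],[0,0,0,0,0.03],[0,0,0,0,0.03],[-0.012,0,0,0,0.03],[-0.02,0,0,0,0.03],[-0.03,0,0,0,0.03],[-0.035,0,0,0,0.03],[-0.03,0,0,0,0.03]]
  ]
}}

```text
time: 15.37
tool_pos: [544.4, -93.9, 177.3]
tcp_rot: [-1.633, 1.475, -0.718]
contact_force: [0.4, 0.3, -0.5]
grip_width: 30.3
```

```bash
python3 go.py
python3 - <<'E'
from h import *
o=monitor.get_obs(); c=optics.capture("wrist"); cv2.imwrite("pics/w6.png",c["color"]); np.savez("w6.npz",K=c["camera_matrix"],T=wristT(o,c))
E
```

```text
t 15.37 tcp [544.43 -93.89 177.32] F [ 0.44  0.29 -0.48] Ftool [ 0.49 -0.13  0.5 ] w 30.3 j6 -1.18
z-axis dir deg 52.39 tilt x [ 0.072  -0.0629 -0.9954]
rad from pivot 67.83 arm ang world -38.03 clip est 0.2698
```

View pics/w6.png

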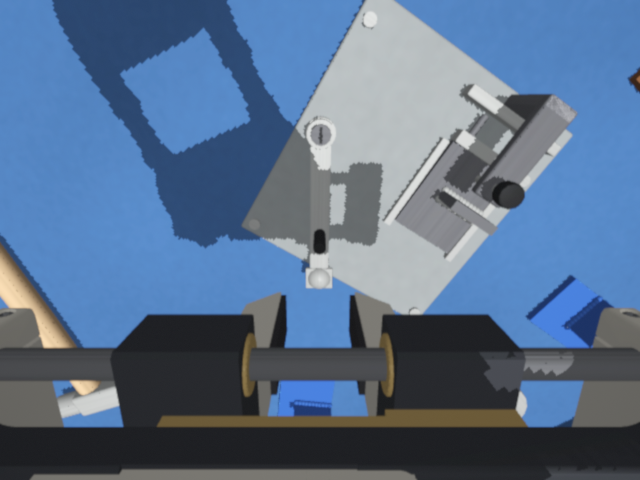

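The clip is clear: pivot (320,133), post (320,241), toe (318,280). The coupon lies flat between its guides. I'll check its position in the jig.

```bash
python3 - <<'E'
from h import *
d=np.load("w6.npz");K,T=d["K"],d["T"]
Rm=np.array([[np.cos(.3755),-np.sin(.3755)],[np.sin(.3755),np.cos(.3755)]]);t=np.array([601.4,8.6])
for n,uv,z in(("pivot",(320,133),40),("post",(320,247),66.5),("toe",(318,280),33),("-y edge c1",(395,222),20),("-y edge c2",(445,254),20),("marker",(511,195),92)):
    w=ray_plane(K,T,uv,z)[:2]; print(n,(Rm.T@(w-t)).round(1))
im=cv2.imread("pics/w6.png"); cv2.imwrite("pics/w6z.png",cv2.resize(im[70:290,360:590],None,fx=2.7,fy=2.7,interpolation=cv2.INTER_CUBIC))
E
```

```text
pivot [-126.2  -14.3]
post [-84.2 -84.1]
toe [ -61.9 -124.8]
-y edge c1 [-29.9 -46.3]
-y edge c2 [ 27.2 -48. ]
marker [-1.9 20.7]
```

View pics/w6z.png

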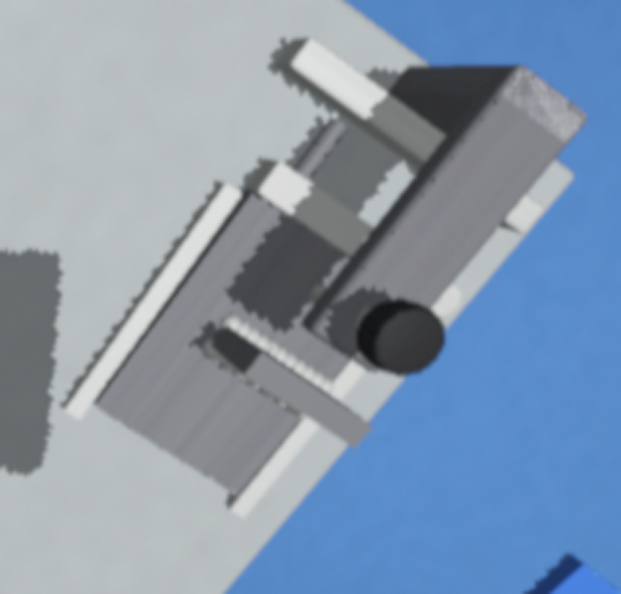

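```bash
python3 -c "
from plant import close_job
print(close_job())"
```

```text
the job is handed in; nothing more can be done
None
```

I swung the clip onto the coupon and pushed it until it stopped against the jaw, at a clip angle of about 1.27 rad. I pressed the marker down, swung the clip back and handed the job in at about 15.4 s. No verdict is reported, so what follows rests on my own readings.

- **Lean on the web:** I held the post at 17–19 N for about 0.8 s. With the given factor of 0.65 that is roughly 11–13 N at the toe. The toe force was inferred this way, not measured directly.
- **Marker:** The plunger bottomed twice, with the fingertips at 83.7 and then 84.1 mm against about 84 mm expected. The first press peaked at 39 N on the fingers, much more than needed. I eased off and pressed again at 17 N.
- **Last wrist picture:**
  - The clip is at about 0.28 rad, below the 0.5 limit.
  - The plunger looks up again.
  - The coupon lies flat, touching the jaw, at jig y of about -7 mm (limit -13 mm). The clip angle at contact suggested about -4 mm, so the two estimates differ by about 3 mm.
  - The gripper was clear of everything at 177 mm height, with forces near zero.
- **Tool tilt:** The tool had tilted by about 0.1 rad over the run, which these moves cannot correct. It caused no visible trouble.
- **Bystanders:** The gripper stayed over the jig after the first approach and did not go near the brush, hammer, jar or plate. I did not measure their positions again at the end.

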